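# Rack a cover in its spring clips

## Robot

A 6-joint arm with a two-finger parallel gripper is mounted at the origin on the work surface. World frame = base frame: x ahead of the robot, y to its left, z up, the work surface at z = 0. Lengths are in m, angles in rad, forces in N, time in s.
With the tool pointing down it reaches from about 0.325 to 0.775 m from the base axis. Payload 9.3 kg.
Tool frame: the origin (TCP) lies midway between the tips of the shut fingers; the grasp point (between the pads) lies 19 mm behind it; z points along the fingers, y is the line along which they close (so a half turn about z gives the same grasp; the last joint's range is limited). The gripper opens to 85 mm and grips with 20 to 120 N. Pads are 22 mm wide; open, the fingers measure 114 mm over their backs; the gripper's body (76 mm by 85 mm) begins 54 mm behind the grasp point. The pads swing forward as they close: fully open they stand 13 mm farther back than shut.
Start: joints at [-1.473, 0.259, 0.021, 1.334, 0, 1.418], TCP at [0.136, -0.533, 0.231] pointing down, gripper open.
Joint ranges: [-3.04, 3.04], [-0.91, 1.82], [-1.04, 1.36], [-1.92, 1.95], [-1.52, 1.45], [-3.14, 3.14]. Speed limits (rad/s): [2.22, 2.22, 2.79, 3.14, 3.14, 3.14].

## Interface

Orientations are given as [roll, pitch, yaw] about the fixed x, y, z axes, in that order (R = Rz(yaw) Ry(pitch) Rx(roll)).
In Python, from rig import arm, viewer, spotter gives the robot as it stands. The module is installed in compiled form; this text tells all that it offers.
- The arm moves only by the tool send_rows, never from a script. Its argument "motion" is a list of rows, each an object of numbers: "dx", "dy", "dz": the shift along the tool's x, y, z in mm; "ax", "ay", "az": the turn, a rotation vector about the tool's x, y, z in degrees; "claw": the gripper command: -1 is fully open, 1 is shut, values between are in proportion. A call has 1 to 5 rows; each row is the pose to reach, as a shift and turn from the pose commanded when the call began, along the tool's axes at that moment; what a row does not reach only later rows make up. A row lasts 1/12 s, in which the tool goes at most 41.7 mm and 7.16 degrees, less where a joint would pass 70% of its speed; a pose out of reach is approached as far as the arm can. A call with a gripper value outside its range is refused whole. The fingers move at their own pace and stop on an object; "grip_force" is the grip in N (left out, the last holds). Time passes only in rows, so rows that repeat a pose let the fingers close. It gives the time, the measured TCP pose, the force, the opening and the grip force at its end, in the units of the state.
- arm.get_obs(): the state, without advancing time (a new reading comes with each control period).
- viewer.read_camera(name): name is "side" or "top"; returns a dict with "image" (384x512x3 uint8, red, green, blue), "fx", "fy", "cx", "cy" (pixels), "pose" (4x4, takes a point from camera to world coordinates). Camera axes: x right, y down, z forward; pixel columns grow to the right and rows downward; lengths in m; the calibration is good to about 2 mm. A picture is of the moment at which its call begins. There is no depth.
- arm.finish_job(): hands the job in; it is judged then, once.
Trained networks look in the newest picture that a camera, given by its name, has taken for a name from the list of things; names that differ only in an ending like _2 or _b are one class to them, and where a whole thing is asked for, a point or a joint stands for the part that bears it (a point fixed in the world has none). Each returns a list of dicts, best first, with "score" (0 to 1); they miss things now and then, are a little off and sometimes report something else, mostly with a low value. They report only what shows in the picture. A call takes as long as a camera call. They do not tell look-alikes from the thing itself.
- spotter.silhouettes(camera, name): "mask" (384x512 bool, what is visible of it) and "extent" ([centre column, centre row, width, height] in pixels, round what is visible of it).
- spotter.spot_point(camera, name): "at" ([column, row] in pixels: a listed point, or the origin of a listed thing).
The state is a dict: "t": time; "q": joint angles; "joint_vel": joint speeds; "joint_efforts": joint torques, N m; "ee_pos": TCP position; "tcp_rot": TCP orientation; "force": force on the tool from outside, world axes, zero at the start; "ft_torque": the same for the moment, N m; "finger_gap": finger opening in m; "finger_force": force on a finger pad.
Only numpy, scipy, OpenCV 4.12 (cv2) and the standard library are available. Lean on these libraries where they do the work, as an engineer would, in place of code of your own. Each camera call takes 0.05 s, during which the arm holds its last target. There are 200 camera calls.

## Task

In the steel rack, turn the round keeper disc until its notch faces the free slot, so that the slot is open. Then take the longer cover (the one with the window) out of the wooden stand and press it straight down, without dropping it, into the free slot until it snaps past the spring rollers and is fully home on the slot floor, then let go. Leave the shorter cover and the other things on the bench where they are.

Things in the scene. Friction and masses are not known exactly. Their poses are not given: they have to be found in the camera images.
- cover: longer cover, to be racked: upright grey panel, 140 mm long (its y), 120 tall (z), 10 thick (x), a 60 mm long window through it (42 to 78 mm above its underside), an 18 mm round bead along its bottom edge; 0.14 to 0.28 kg. Origin: centre of its underside, z up. It stands loosely in a groove of the stand, top edge free to grip across the thickness. Either way round fits the slot.
- blank: the shorter cover, to be left alone: same thickness, height and bead, 100 mm long (along its y), no window. Origin: centre of its underside. It stands in the other groove of the stand, 75 mm from the long one.
- stand: fixed wooden stand, 150 (x) x 160 (y) x 50 mm high, with two grooves along its y at x = -37.5 and +37.5 mm, each 22 mm wide, floor 12 mm above the bench. Origin: centre of its underside, on the bench.
- rack: fixed steel rack, base plate 160 (x) x 250 (y) x 15 mm. Two slots along its y: the free one at rack x = -30 mm, the other at x = +45 mm, filled with a fixed cover like the long one (top 135 mm above the bench). Both are centred at rack y = -40 mm. The keeper disc is at the +y end of the free slot. Origin: centre of the base's underside, on the bench.
- slot (a point): centre of the floor of the free slot, 15 mm above the bench; axes as the rack: y along the slot, x across it, z up. A cover that is home has its underside centre here. Guides at both ends of the slot: 22 mm wide inside, flared at the top, reaching 75 mm above the bench; 146 mm between the end walls.
- clips (a point): centre of the spring clips, 20.5 mm above the slot floor's centre: two pairs of sprung rollers, 12 mm in diameter, 34 mm either side of here along y, leaving a 9 mm gap across x. A cover set down rests on them, 22 mm above its home. Its 18 mm bead must force them apart, about 15 to 20 N downward; past halfway they close on the panel above the bead and draw it down.
- keeper (a joint): angle of the keeper disc, rad, positive anticlockwise from above, free from -2.6 to 0.8. 0: the notch faces the free slot (towards the rack's -y) and the cover's end can pass down through it; it starts at -1.9 to -0.7. Held by friction: about 2 N at the stub turns it, and it stays where it is left.
- keeper_axis (a point): on the axis of the keeper disc, at its top face, 88 mm above the bench, 110 mm from the slot centre along the rack's +y. The disc: light grey metal, horizontal, 110 mm in diameter, 8 mm thick, one notch 32 mm wide and 20 mm deep in its rim. Its rim reaches 15 mm over the end of a cover in the slot and blocks it unless the notch is there.
- stub_top (a point): centre of the top of the upright steel stub on the keeper disc, 14 mm in diameter, standing 30 mm above the disc (top 118 mm above the bench), 42 mm from the disc's axis; at joint value 0 it lies from the axis towards the rack's -x. Push it sideways to turn the disc.
- notch (a point): middle of the notch in the keeper disc's rim, level with the disc's top face, 44 mm from the axis.
- screwdriver: screwdriver lying on the bench between rack and stand, leave alone; origin under its middle
- breaker: white circuit breaker block about 70 x 54 x 79 mm beyond the task's things, leave alone; origin under its middle
- contactor: black contactor block about 70 x 54 x 79 mm, between rack and stand on the robot's side, leave alone; origin under its middle
- spanner: spanner lying on the bench beyond the task's things, leave alone; origin under its middle
- relay: grey relay block about 70 x 54 x 79 mm beyond the task's things, leave alone; origin under its middle
- spray: upright can, 56 mm in diameter, 160 mm tall, beyond the task's things, leave alone; origin under its middle
Not all that is in view belongs to the job. What is shaped like the cover but green is not meant.

How it is judged:
By the outcome, as a careful person would: the job done as asked, in the order asked, and still so for the second after the job is handed in, with the robot touching nothing.
It also fails if it takes over 58 s, if anything falls off the work surface, if the arm or the gripper's body presses on something with over 40 N, if the wrist force passes 120 N, or if a joint passes its speed limit or range.

## Working session

There is one attempt and no reset: what is moved stays moved. The work goes in short steps, Python scripts to look and compute and a tool call to move; the robot and the scene stay as the last step left them, time stands still between calls to the robot, and variables do not carry over. Pictures are saved under pics/ and viewed, at most 10 in all, crops included, and the job is handed in when it is done.

Besides the shell and the picture viewer there is one more tool, called after "Call:" by a JSON object that holds its "api" and its "payload". send_rows: Moves the arm, as the interface text tells. Its arguments: {"type":"object","properties":{"motion":{"type":"array"},"grip_force":{"type":"number"}},"required":["motion"]}

```bash
mkdir -p pics; cat > h.py <<'E'
import numpy as np, cv2
from rig import arm, viewer, spotter
def cam(n,save=None):
    c=viewer.read_camera(n)
    if save: cv2.imwrite(f'pics/{save}.png',cv2.cvtColor(c['image'],cv2.COLOR_RGB2BGR))
    return c
def ray(c,p):
    d=np.array([(p[0]-c['cx'])/c['fx'],(p[1]-c['cy'])/c['fy'],1.])
    T=np.array(c['pose']); return T[:3,3],T[:3,:3]@d
def atz(c,p,z):
    o,d=ray(c,p); return o+d*(z-o[2])/d[2]
def proj(c,P):
    T=np.array(c['pose']); q=T[:3,:3].T@(np.asarray(P)-T[:3,3])
    return np.array([c['fx']*q[0]/q[2]+c['cx'],c['fy']*q[1]/q[2]+c['cy']])
E
python3 - <<'E'
from h import *
o=arm.get_obs(); print({k:np.round(o[k],3) for k in('t','ee_pos','tcp_rot','force','finger_gap')})
Z=dict(cover=.012,blank=.012,stand=0,rack=0,slot=.015,clips=.0355,keeper_axis=.088,stub_top=.118,notch=.088,contactor=0)
ims=[]
for n in('top','side'):
    c=cam(n,n+'0'); print(n,np.round(c['pose'],3).tolist(),c['fx'])
    ims.append(cv2.cvtColor(c['image'],cv2.COLOR_RGB2BGR))
    for k,z in Z.items():
        for r in spotter.spot_point(n,k)[:3]: print(k,round(r['score'],2),np.round(r['at'],1),np.round(atz(c,r['at'],z),3))
E
```

```text
{'t': np.float64(0.0), 'ee_pos': array([ 0.136, -0.533,  0.231]), 'tcp_rot': array([-3.14 , -0.   ,  0.251]), 'force': array([-0.471,  0.276, -0.328]), 'finger_gap': np.float64(0.085)}
top [[0.009, -0.987, 0.159, 0.344], [-1.0, -0.004, 0.027, 0.029], [-0.026, -0.159, -0.987, 1.354], [0.0, 0.0, 0.0, 1.0]] 426.4849815915176
cover 0.66 [145.7 159.6] [0.648 0.428 0.012]
cover 0.66 [345.5 264.8] [ 0.318 -0.209  0.012]
cover 0.6 [200.1 185. ] [0.565 0.248 0.012]
blank 0.71 [206.2 214.3] [0.471 0.226 0.012]
stand 0.84 [201.8 200.3] [0.518 0.243 0.   ]
stand 0.22 [291.5 119.5] [ 0.787 -0.045  0.   ]
rack 0.57 [353.6 197.2] [ 0.53  -0.242  0.   ]
slot 0.65 [373.2 203.8] [ 0.507 -0.299  0.015]
clips 0.56 [369.5 200.2] [ 0.516 -0.283  0.036]
keeper_axis 0.77 [340.9 198. ] [ 0.515 -0.186  0.088]
keeper_axis 0.62 [280. 169.] [ 0.603 -0.005  0.088]
notch 0.63 [337.5 212.3] [ 0.473 -0.175  0.088]
notch 0.59 [373.3 134.6] [ 0.711 -0.289  0.088]
contactor 0.68 [278.  236.7] [ 0.403 -0.001  0.   ]
side [[-0.938, -0.27, 0.217, 0.287], [-0.347, 0.729, -0.59, 0.741], [0.001, -0.629, -0.777, 1.016], [0.0, 0.0, 0.0, 1.0]] 444.56242839007695
cover 0.88 [316.9 360.6] [0.273 0.379 0.012]
cover 0.84 [225.6 270.8] [0.551 0.242 0.012]
cover 0.8 [350.2 175. ] [ 0.326 -0.189  0.012]
blank 0.87 [252.7 277.7] [0.48  0.236 0.012]
stand 0.88 [240.1 278.9] [0.511 0.244 0.   ]
stand 0.57 [223.8 273.2] [0.556 0.244 0.   ]
rack 0.92 [290.8 147.7] [ 0.531 -0.249  0.   ]
slot 0.98 [300.5 137.6] [ 0.511 -0.289  0.015]
slot 0.39 [286.6 147.9] [ 0.539 -0.229  0.015]
clips 0.81 [304.4 133.8] [ 0.5   -0.289  0.035]
keeper_axis 0.8 [292.7 142.1] [ 0.511 -0.187  0.088]
keeper_axis 0.22 [237.3 121.7] [ 0.698 -0.213  0.088]
stub_top 0.73 [288.3 146.7] [ 0.51  -0.135  0.118]
notch 0.82 [304.  148.4] [ 0.472 -0.174  0.088]
notch 0.64 [224.9 270.4] [0.533 0.279 0.088]
notch 0.23 [211.9 140.6] [ 0.738 -0.11   0.088]
contactor 0.93 [308.9 214.5] [ 0.403 -0.013  0.   ]
```

View pics/top0.png

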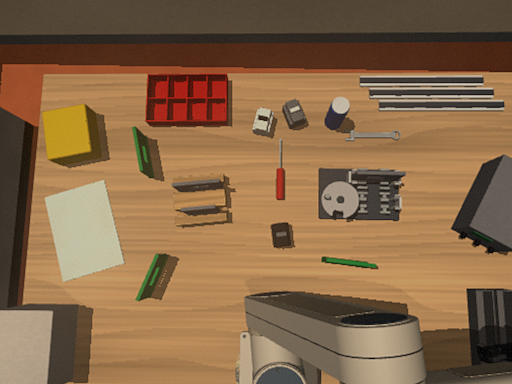

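View pics/side0.png

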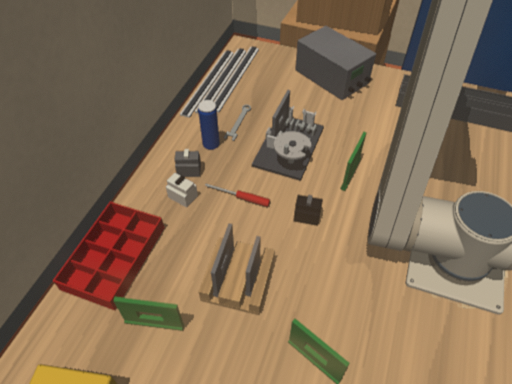

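```bash
cat > ov.py <<'E'
from h import *
def T(p,yaw,P):
    P=np.asarray(P,float); c,s=np.cos(yaw),np.sin(yaw)
    return np.c_[p[0]+c*P[:,0]-s*P[:,1],p[1]+s*P[:,0]+c*P[:,1],P[:,2]]
def draw(img,c,P,o,S,col):
    q=np.array([(proj(c,a)-o+.5)*S for a in P]); cv2.polylines(img,[np.round(q).astype(int)],True,col,1,cv2.LINE_AA)
def box(x,y,lx,ly,z): return [[x+i*lx/2,y+j*ly/2,z] for i,j in((-1,-1),(1,-1),(1,1),(-1,1))]
def rackmodel(p,yaw,th):
    a=np.linspace(0,2*np.pi,40); d=lambda r,cx,cy,z:np.c_[cx+r*np.cos(a),cy+r*np.sin(a),0*a+z]
    s=(-.03-.042*np.cos(th),.07-.042*np.sin(th)); n=(-.03+.044*np.sin(th),.07-.044*np.cos(th))
    return [T(p,yaw,q) for q in(box(0,0,.16,.25,.015),box(.045,-.04,.01,.14,.135),d(.055,-.03,.07,.088),d(.007,*s,.118),d(.006,*n,.088))]
def standmodel(p,yaw):
    return [T(p,yaw,q) for q in(box(0,0,.15,.16,.05),box(.0375,0,.01,.14,.132),box(-.0375,0,.01,.10,.132))]
def view(cs,rk,st,name):
    out=[]
    for c,ro,so in cs:
        im=cv2.cvtColor(c['image'],cv2.COLOR_RGB2BGR); row=[]
        for o,m in((ro,rk),(so,st)):
            S=4; b=cv2.resize(im[o[1]:o[1]+75,o[0]:o[0]+100],None,fx=S,fy=S,interpolation=cv2.INTER_CUBIC)
            for q,col in zip(m,[(0,255,255),(0,255,0),(255,0,255),(0,0,255),(255,255,0)]): draw(b,c,q,np.array(o),S,col)
            row.append(b)
        out.append(np.hstack(row))
    cv2.imwrite(f'pics/{name}.png',np.vstack(out))
E
python3 - <<'E'
from ov import *
t=cam('top'); s=cam('side')
# triangulate-fit rack and stand from silhouettes corners: print minAreaRect
for n,c in(('top',t),('side',s)):
    for k in('rack','stand','cover','blank','keeper'):
        for r in spotter.silhouettes(n,k)[:3]: print(n,k,round(r['score'],2),np.round(r['extent']))
view([(t,(310,155),(155,165)),(s,(245,95),(190,220))],rackmodel((.54,-.25),0,-1.87),standmodel((.515,.243),0.03),'ov1')
E
```

```text
top rack 0.94 [361. 196.  86.  48.]
top stand 0.91 [202. 200.  53.  52.]
top stand 0.26 [336. 114.  23.  36.]
top cover 0.96 [196. 184.  50.  15.]
top cover 0.93 [151. 277.  32.  50.]
top cover 0.79 [142. 151.  19.  47.]
top blank 0.68 [198. 210.  42.  10.]
top blank 0.36 [281. 168.   8.  56.]
top keeper 0.68 [361. 195.  91.  51.]
top keeper 0.63 [342. 198.  36.  41.]
side rack 0.68 [289. 135.  70.  91.]
side stand 0.88 [235. 276.  71.  80.]
side stand 0.31 [290. 133.  73.  89.]
side cover 0.82 [354. 161.  26.  58.]
side cover 0.74 [150. 312.  68.  28.]
side cover 0.65 [320. 350.  59.  65.]
side blank 0.64 [254. 263.  20.  56.]
side blank 0.4 [208. 124.  24.  53.]
side blank 0.37 [237. 277.  74.  76.]
side keeper 0.59 [292. 146.  35.  29.]
side keeper 0.33 [207. 123.  23.  55.]
```

View pics/ov1.png

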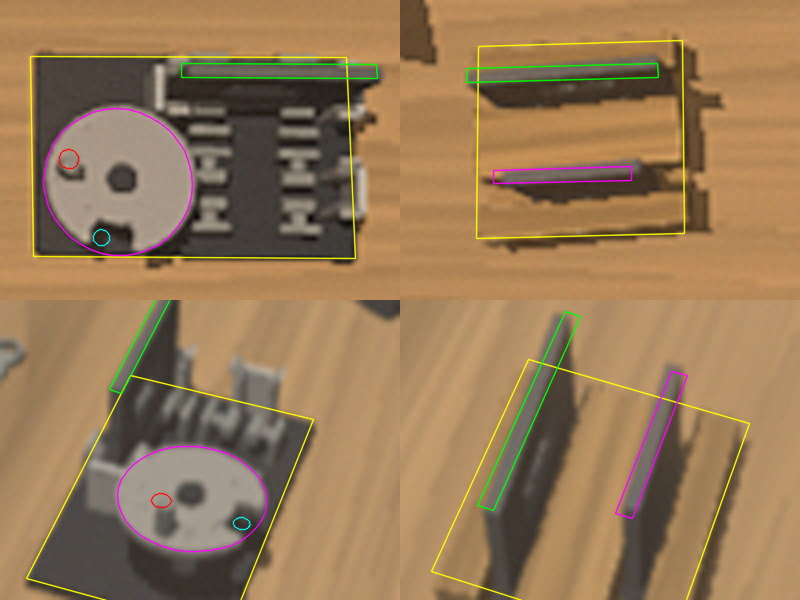

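```bash
cat > z.py <<'E'
from ov import *
t=cam('top'); s=cam('side')
def crop(c,o,m,S=8):
    im=cv2.cvtColor(c['image'],cv2.COLOR_RGB2BGR)
    b=cv2.resize(im[o[1]:o[1]+37,o[0]:o[0]+50],None,fx=S,fy=S,interpolation=cv2.INTER_CUBIC)
    b=cv2.convertScaleAbs(b,alpha=1.4)
    for q,col in m: draw(b,c,q,np.array(o),S,col)
    return b
m=rackmodel((.54,-.25),0,-1.7)
M=[(m[3],(0,0,255)),(m[4],(255,255,0))]
g=[T((.54,-.25),0,box(.045,-.04,.01,.14,.135)),T((.54,-.25),0,box(-.03,-.04,.022,.146,.075)),T((.54,-.25),0,box(0,0,.16,.25,.015))]
G=list(zip(g,[(0,255,0),(0,0,255),(0,255,255)]))
out=np.vstack([np.hstack([crop(t,(316,179),M),crop(s,(267,128),M)]),np.hstack([crop(t,(360,179),G),crop(s,(270,98),G)])])
cv2.imwrite('pics/z1.png',out)
E
python3 z.py
```

```text
(no output)
```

View pics/z1.png

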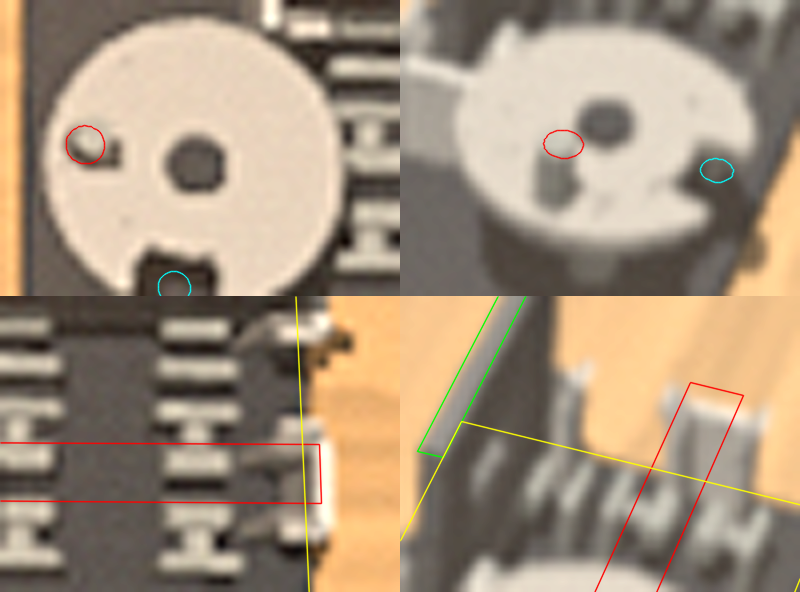

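Call:
{"api": "send_rows", "payload": {"motion": [{"dx":34,"dy":-21,"dz":0,"az":7,"claw":0},{"dx":68,"dy":-42,"dz":0,"az":14.4,"claw":0},{"dx":102,"dy":-63,"dz":0,"az":14.4,"claw":0},{"dx":136,"dy":-84,"az":14.4,"claw":0},{"dx":170,"dy":-105,"az":14.4,"claw":0}], "grip_force": 20}}

```text
$.motion[0]: bad value
```

Call:
{"api": "send_rows", "payload": {"motion": [{"dx":34,"dy":-21,"dz":0,"ax":0,"ay":0,"az":7,"claw":0},{"dx":68,"dy":-42,"dz":0,"ax":0,"ay":0,"az":14.4,"claw":0},{"dx":102,"dy":-63,"dz":0,"ax":0,"ay":0,"az":14.4,"claw":0},{"dx":136,"dy":-84,"dz":0,"ax":0,"ay":0,"az":14.4,"claw":0},{"dx":170,"dy":-105,"dz":0,"ax":0,"ay":0,"az":14.4,"claw":0}], "grip_force": 20}}

```text
t: 2.22
ee_pos: [0.2759, -0.3874, 0.2314]
tcp_rot: [3.141, -0.0, -0.001]
force: [-0.0, -0.9, -0.2]
finger_gap: 0.0427
finger_force: 0.0
```

Call:
{"api": "send_rows", "payload": {"motion": [{"dx":27,"dy":-28,"dz":0,"ax":0,"ay":0,"az":0,"claw":0},{"dx":54,"dy":-56,"dz":0,"ax":0,"ay":0,"az":0,"claw":0},{"dx":81,"dy":-84,"dz":0,"ax":0,"ay":0,"az":0,"claw":0},{"dx":108,"dy":-112,"dz":10,"ax":0,"ay":0,"az":0,"claw":0},{"dx":135,"dy":-140,"dz":20,"ax":0,"ay":0,"az":0,"claw":0}]}}

```text
t: 2.63
ee_pos: [0.4115, -0.2475, 0.2117]
tcp_rot: [3.14, -0.001, -0.001]
force: [0.8, -0.7, -1.0]
finger_gap: 0.0427
finger_force: 0.0
```

Call:
{"api": "send_rows", "payload": {"motion": [{"dx":26,"dy":-27,"dz":0,"ax":0,"ay":0,"az":0,"claw":0},{"dx":52,"dy":-54,"dz":0,"ax":0,"ay":0,"az":0,"claw":0},{"dx":78,"dy":-81,"dz":0,"ax":0,"ay":0,"az":0,"claw":0},{"dx":100,"dy":-105,"dz":20,"ax":0,"ay":0,"az":0,"claw":0},{"dx":100,"dy":-105,"dz":50,"ax":0,"ay":0,"az":0,"claw":0}]}}

```text
t: 3.05
ee_pos: [0.5147, -0.1409, 0.1628]
tcp_rot: [3.14, -0.006, 0.004]
force: [-0.9, 0.1, -1.1]
finger_gap: 0.0424
finger_force: 0.0
```

Call:
{"api": "send_rows", "payload": {"motion": [{"dx":0,"dy":-3,"dz":35,"ax":0,"ay":0,"az":0,"claw":0},{"dx":0,"dy":-3,"dz":60,"ax":0,"ay":0,"az":0,"claw":0},{"dx":0,"dy":-3,"dz":69,"ax":0,"ay":0,"az":0,"claw":0},{"dx":0,"dy":-3,"dz":69,"ax":0,"ay":0,"az":0,"claw":0.5},{"dx":0,"dy":-3,"dz":69,"ax":0,"ay":0,"az":0,"claw":1}]}}

```text
t: 3.47
ee_pos: [0.5106, -0.1414, 0.0931]
tcp_rot: [3.141, -0.0, -0.001]
force: [0.9, -0.3, 0.8]
finger_gap: 0.0197
finger_force: 0.0
```

Call:
{"api": "send_rows", "payload": {"motion": [{"dx":0,"dy":0,"dz":0,"ax":0,"ay":0,"az":0,"claw":1},{"dx":0,"dy":0,"dz":0,"ax":0,"ay":0,"az":0,"claw":1},{"dx":0,"dy":0,"dz":0,"ax":0,"ay":0,"az":0,"claw":1}]}}

```text
t: 3.72
ee_pos: [0.511, -0.1411, 0.0937]
tcp_rot: [3.141, -0.002, -0.001]
force: [1.4, 3.6, 1.7]
finger_gap: 0.0131
finger_force: 20.9
```

Call:
{"api": "send_rows", "payload": {"motion": [{"dx":-12.7,"dy":0,"dz":0,"ax":0,"ay":0,"az":0,"claw":1},{"dx":-25,"dy":4.6,"dz":0,"ax":0,"ay":0,"az":0,"claw":1},{"dx":-35.6,"dy":12.5,"dz":0,"ax":0,"ay":0,"az":0,"claw":1},{"dx":-43,"dy":23,"dz":0,"ax":0,"ay":0,"az":0,"claw":1},{"dx":-43,"dy":23,"dz":0,"ax":0,"ay":0,"az":0,"claw":1}]}}

```text
t: 4.13
ee_pos: [0.4612, -0.1603, 0.093]
tcp_rot: [-3.134, 0.008, 0.001]
force: [-27.1, 20.7, 26.4]
finger_gap: 0.0116
finger_force: 23.5
```

Call:
{"api": "send_rows", "payload": {"motion": [{"dx":0,"dy":0,"dz":0,"ax":0,"ay":0,"az":0,"claw":0.2},{"dx":0,"dy":0,"dz":0,"ax":0,"ay":0,"az":0,"claw":0.2},{"dx":0,"dy":0,"dz":0,"ax":0,"ay":0,"az":0,"claw":0.2}]}}

```text
t: 4.38
ee_pos: [0.4678, -0.1647, 0.0932]
tcp_rot: [3.14, -0.002, -0.001]
force: [0.8, 0.5, -0.1]
finger_gap: 0.0341
finger_force: 0.0
```

```bash
python3 - <<'E'
from ov import *
o=arm.get_obs(); print(np.round(o['ee_pos'],4),np.round(o['force'],1),o['t'])
for n in('top','side'):
    c=cam(n,n+'2')
    for k,z in dict(stub_top=.118,notch=.088,keeper_axis=.088).items():
        for r in spotter.spot_point(n,k)[:1]: print(n,k,round(r['score'],2),np.round(r['at'],1),np.round(atz(c,r['at'],z),3))
    o=(310,165) if n=='top' else (255,115)
    im=cv2.imread(f'pics/{n}2.png')[o[1]:o[1]+60,o[0]:o[0]+80]
    im=cv2.resize(im,None,fx=5,fy=5,interpolation=cv2.INTER_CUBIC)
    out=im if n=='top' else np.hstack([out,im])
cv2.imwrite('pics/c2.png',out)
E
```

```text
[ 0.4678 -0.1647  0.0932] [ 0.8  0.5 -0.1] 4.3833
top stub_top 0.51 [336.1 211.6] [ 0.472 -0.166  0.118]
top notch 0.71 [281.4 171.2] [ 0.596 -0.009  0.088]
top keeper_axis 0.61 [338.5 198. ] [ 0.515 -0.179  0.088]
side stub_top 0.76 [302.5 146.7] [ 0.472 -0.149  0.118]
side notch 0.94 [304. 136.] [ 0.487 -0.224  0.088]
side keeper_axis 0.65 [291.4 144.1] [ 0.512 -0.178  0.088]
```

View pics/c2.png

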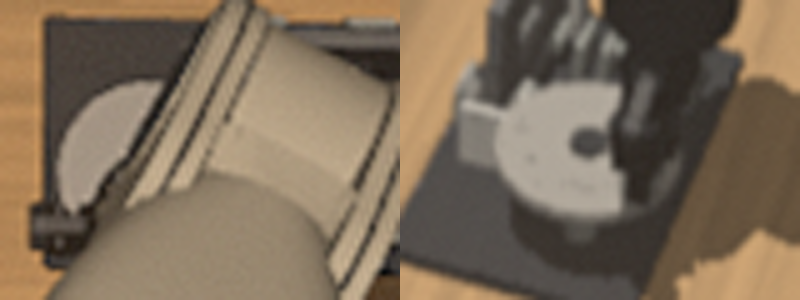

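Call:
{"api": "send_rows", "payload": {"motion": [{"dx":5,"dy":0,"dz":0,"ax":0,"ay":0,"az":0,"claw":0.5},{"dx":5,"dy":0,"dz":0,"ax":0,"ay":0,"az":0,"claw":0.5},{"dx":3,"dy":9,"dz":0,"ax":0,"ay":0,"az":0,"claw":0.5},{"dx":1,"dy":17,"dz":0,"ax":0,"ay":0,"az":0,"claw":0.5},{"dx":1,"dy":17,"dz":0,"ax":0,"ay":0,"az":0,"claw":1}]}}

```text
t: 5.2
ee_pos: [0.4671, -0.181, 0.0917]
tcp_rot: [-3.14, 0.002, -0.001]
force: [-5.9, -0.2, 1.2]
finger_gap: 0.0129
finger_force: 20.3
```

Call:
{"api": "send_rows", "payload": {"motion": [{"dx":0,"dy":0,"dz":0,"ax":0,"ay":0,"az":0,"claw":1},{"dx":0,"dy":0,"dz":0,"ax":0,"ay":0,"az":0,"claw":1},{"dx":0,"dy":0,"dz":0,"ax":0,"ay":0,"az":0,"claw":1}]}}

```text
t: 5.45
ee_pos: [0.4671, -0.181, 0.0918]
tcp_rot: [3.142, 0.003, -0.001]
force: [-6.1, -0.8, -0.7]
finger_gap: 0.0131
finger_force: 20.2
```

Stub gripped at y = -0.181. Open, lift, and head to the stand.

Call:
{"api": "send_rows", "payload": {"motion": [{"dx":0,"dy":0,"dz":0,"ax":0,"ay":0,"az":0,"claw":0.3},{"dx":0,"dy":0,"dz":0,"ax":0,"ay":0,"az":0,"claw":0.2},{"dx":0,"dy":0,"dz":-40,"ax":0,"ay":0,"az":0,"claw":0.2},{"dx":0,"dy":0,"dz":-80,"ax":0,"ay":0,"az":0,"claw":0},{"dx":0,"dy":-25,"dz":-110,"ax":0,"ay":0,"az":0,"claw":0}]}}

```text
t: 5.87
ee_pos: [0.4693, -0.1585, 0.2048]
tcp_rot: [3.14, -0.002, -0.003]
force: [-0.6, -0.2, -0.5]
finger_gap: 0.0425
finger_force: 0.0
```

Call:
{"api": "send_rows", "payload": {"motion": [{"dx":5,"dy":-40,"dz":0,"ax":0,"ay":0,"az":0,"claw":0},{"dx":10,"dy":-80,"dz":0,"ax":0,"ay":0,"az":0,"claw":0},{"dx":15,"dy":-120,"dz":0,"ax":0,"ay":0,"az":0,"claw":0},{"dx":20,"dy":-160,"dz":0,"ax":0,"ay":0,"az":0,"claw":0},{"dx":25,"dy":-200,"dz":0,"ax":0,"ay":0,"az":0,"claw":0}]}}

```text
t: 6.28
ee_pos: [0.4936, 0.0459, 0.2028]
tcp_rot: [-3.142, -0.002, -0.001]
force: [1.4, -1.0, 0.2]
finger_gap: 0.0425
finger_force: 0.0
```

```bash
python3 - <<'E'
from ov import *
o=arm.get_obs(); print(np.round(o['ee_pos'],4),np.round(o['tcp_rot'],3),np.round(o['q'],2),o['t'])
t=cam('top'); s=cam('side')
for n,c in(('top',t),('side',s)):
    for k,z in dict(stub_top=.118,notch=.088,keeper_axis=.088,slot=.015).items():
        for r in spotter.spot_point(n,k)[:1]: print(n,k,round(r['score'],2),np.round(atz(c,r['at'],z),3))
view([(t,(310,155),(155,165)),(s,(245,95),(190,220))],rackmodel((.54,-.25),0,0),standmodel((.513,.243),0.06),'ov3')
E
```

```text
[0.4936 0.0459 0.2028] [-3.142e+00 -2.000e-03 -1.000e-03] [-0.08  0.18 -0.16  1.23  0.    3.07] 6.2833
top stub_top 0.95 [ 0.467 -0.181  0.118]
top notch 0.75 [ 0.512 -0.222  0.088]
top keeper_axis 0.81 [ 0.501 -0.177  0.088]
top slot 0.47 [0.406 0.006 0.015]
side stub_top 0.76 [ 0.464 -0.175  0.118]
side notch 0.62 [ 0.514 -0.225  0.088]
side keeper_axis 0.72 [ 0.516 -0.185  0.088]
side slot 0.25 [0.489 0.232 0.015]
```

View pics/ov3.png

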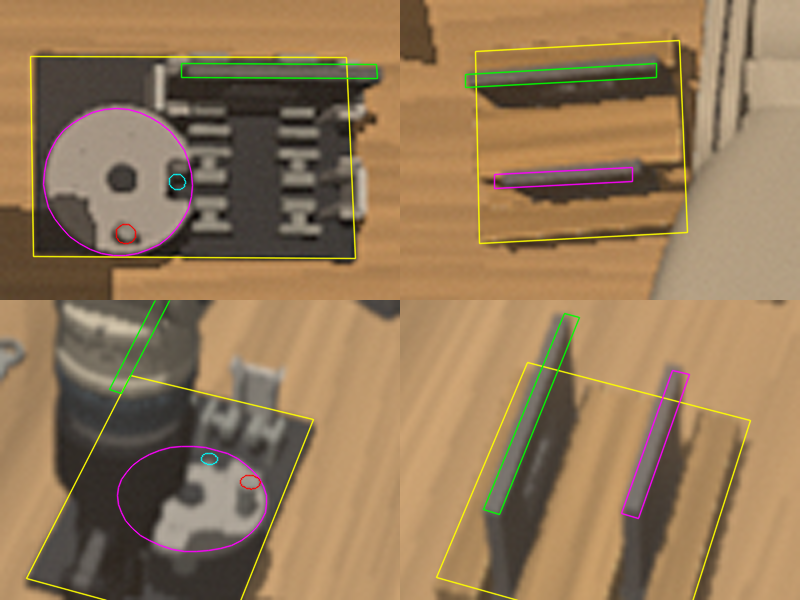

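Call:
{"api": "send_rows", "payload": {"motion": [{"dx":12,"dy":-39,"dz":0,"ax":0,"ay":0,"az":-7,"claw":0},{"dx":24,"dy":-78,"dz":0,"ax":0,"ay":0,"az":-14,"claw":0},{"dx":36,"dy":-117,"dz":0,"ax":0,"ay":0,"az":-21,"claw":0},{"dx":48,"dy":-156,"dz":0,"ax":0,"ay":0,"az":-28,"claw":0},{"dx":60,"dy":-195,"dz":0,"ax":0,"ay":0,"az":-35,"claw":0}]}}

```text
t: 7.2
ee_pos: [0.5542, 0.2398, 0.2024]
tcp_rot: [3.141, -0.0, 0.614]
force: [1.2, 0.4, 0.6]
finger_gap: 0.0427
finger_force: 0.0
```

Call:
{"api": "send_rows", "payload": {"motion": [{"dx":0,"dy":0,"dz":0,"ax":0,"ay":0,"az":-7,"claw":0},{"dx":0,"dy":0,"dz":0,"ax":0,"ay":0,"az":-14,"claw":0},{"dx":0,"dy":0,"dz":0,"ax":0,"ay":0,"az":-21,"claw":0},{"dx":0,"dy":0,"dz":0,"ax":0,"ay":0,"az":-28,"claw":0},{"dx":0,"dy":0,"dz":0,"ax":0,"ay":0,"az":-35,"claw":0}]}}

```text
t: 7.62
ee_pos: [0.5539, 0.2381, 0.2021]
tcp_rot: [-3.141, 0.0, 1.226]
force: [-0.3, 0.4, -0.0]
finger_gap: 0.0425
finger_force: 0.0
```

Call:
{"api": "send_rows", "payload": {"motion": [{"dx":0,"dy":0,"dz":0,"ax":0,"ay":0,"az":-7,"claw":0},{"dx":0,"dy":0,"dz":0,"ax":0,"ay":0,"az":-14,"claw":0},{"dx":0,"dy":0,"dz":0,"ax":0,"ay":0,"az":-21,"claw":0},{"dx":0,"dy":0,"dz":0,"ax":0,"ay":0,"az":-23,"claw":0}]}}

```text
t: 7.95
ee_pos: [0.5539, 0.2379, 0.2022]
tcp_rot: [-3.141, 0.0, 1.628]
force: [-0.5, 0.1, 0.6]
finger_gap: 0.0426
finger_force: 0.0
```

```bash
python3 - <<'E'
from ov import *
o=arm.get_obs(); print(np.round(o['ee_pos'],4),np.round(o['tcp_rot'],3),np.round(o['q'],2),o['t'])
s=cam('side','s4')
cv2.imwrite('pics/s4c.png',cv2.resize(cv2.imread('pics/s4.png')[170:320,140:340],None,fx=4,fy=4))
E
```

```text
[0.5539 0.2379 0.2022] [-3.141  0.     1.628] [ 0.27  0.36  0.09  1.3  -0.    1.78] 7.95
```

View pics/s4c.png

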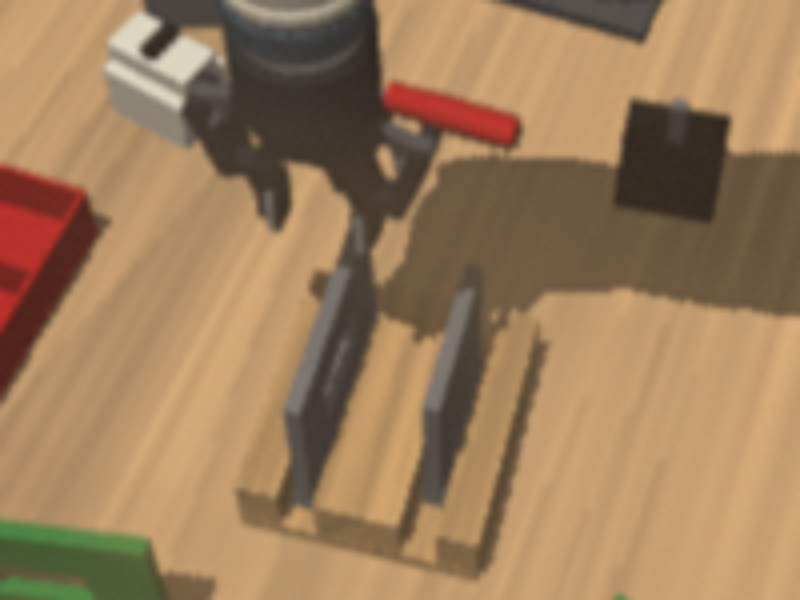

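Call:
{"api": "send_rows", "payload": {"motion": [{"dx":4,"dy":0,"dz":38,"ax":0,"ay":0,"az":0,"claw":0},{"dx":4,"dy":0,"dz":70,"ax":0,"ay":0,"az":0,"claw":0},{"dx":4,"dy":0,"dz":95,"ax":0,"ay":0,"az":0,"claw":0},{"dx":4,"dy":0,"dz":102,"ax":0,"ay":0,"az":0,"claw":0},{"dx":4,"dy":0,"dz":102,"ax":0,"ay":0,"az":0,"claw":0.5}], "grip_force": 30}}

```text
t: 8.42
ee_pos: [0.5525, 0.242, 0.0986]
tcp_rot: [-3.138, 0.001, 1.621]
force: [-0.3, 0.2, 0.6]
finger_gap: 0.0318
finger_force: 0.0
```

Call:
{"api": "send_rows", "payload": {"motion": [{"dx":0,"dy":0,"dz":0,"ax":0,"ay":0,"az":0,"claw":1},{"dx":0,"dy":0,"dz":0,"ax":0,"ay":0,"az":0,"claw":1},{"dx":0,"dy":0,"dz":0,"ax":0,"ay":0,"az":0,"claw":1},{"dx":0,"dy":0,"dz":0,"ax":0,"ay":0,"az":0,"claw":1},{"dx":0,"dy":0,"dz":0,"ax":0,"ay":0,"az":0,"claw":1}]}}

```text
t: 8.83
ee_pos: [0.5537, 0.243, 0.102]
tcp_rot: [3.139, -0.0, 1.623]
force: [-2.7, -1.3, 7.3]
finger_gap: 0.0099
finger_force: 29.4
```

Call:
{"api": "send_rows", "payload": {"motion": [{"dx":0,"dy":0,"dz":0,"ax":0,"ay":0,"az":0,"claw":1},{"dx":0,"dy":0,"dz":-15,"ax":0,"ay":0,"az":0,"claw":1},{"dx":0,"dy":0,"dz":-40,"ax":0,"ay":0,"az":0,"claw":1},{"dx":0,"dy":0,"dz":-75,"ax":0,"ay":0,"az":0,"claw":1},{"dx":0,"dy":0,"dz":-110,"ax":0,"ay":0,"az":0,"claw":1}], "grip_force": 90}}

```text
t: 9.25
ee_pos: [0.5529, 0.2428, 0.2116]
tcp_rot: [-3.141, 0.0, 1.622]
force: [0.9, 1.1, -1.7]
finger_gap: 0.0086
finger_force: 88.5
```

Call:
{"api": "send_rows", "payload": {"motion": [{"dx":0,"dy":0,"dz":-20,"ax":0,"ay":0,"az":0,"claw":1},{"dx":0,"dy":0,"dz":-35,"ax":0,"ay":0,"az":0,"claw":1},{"dx":0,"dy":0,"dz":-40,"ax":0,"ay":0,"az":0,"claw":1}]}}

```text
t: 9.5
ee_pos: [0.5541, 0.2432, 0.2537]
tcp_rot: [3.136, -0.001, 1.622]
force: [-0.3, 0.9, -3.0]
finger_gap: 0.0085
finger_force: 88.4
```

```bash
python3 - <<'E'
from ov import *
o=arm.get_obs(); p=o['ee_pos']; print(np.round(p,4),np.round(o['tcp_rot'],3),np.round(o['force'],1),o['t'])
t=cam('top'); s=cam('side')
yaw=o['tcp_rot'][2]-np.pi/2
m=[T((p[0],p[1]),yaw,box(0,0,.01,.14,p[2]+.032)),T((p[0],p[1]),yaw,box(0,0,.018,.14,p[2]-.083))]
for n,c in(('top',t),('side',s)):
    for k in('cover',):
        for r in spotter.silhouettes(n,k)[:4]: print(n,k,round(r['score'],2),np.round(r['extent']))
q=proj(t,p),proj(s,p); print(q)
view([(t,(150,150),tuple(int(v) for v in q[0]-[50,45])),(s,(150,200),tuple(int(v) for v in q[1]-[50,37]))],[],m,'ov5')
E
```

```text
[0.5541 0.2432 0.2537] [ 3.136e+00 -1.000e-03  1.622e+00] [-0.3  0.9 -3. ] 9.5
top cover 0.73 [350. 263.  55.  13.]
top cover 0.6 [281. 183.   7.  30.]
top cover 0.53 [203. 174.  29.  13.]
side cover 0.71 [218. 232.  28.  69.]
side cover 0.62 [149. 312.  67.  36.]
side cover 0.6 [320. 351.  60.  62.]
side cover 0.59 [355. 161.  28.  58.]
(array([187.49349546, 174.25846275]), array([218.25595952, 214.78537312]))
```

View pics/ov5.png

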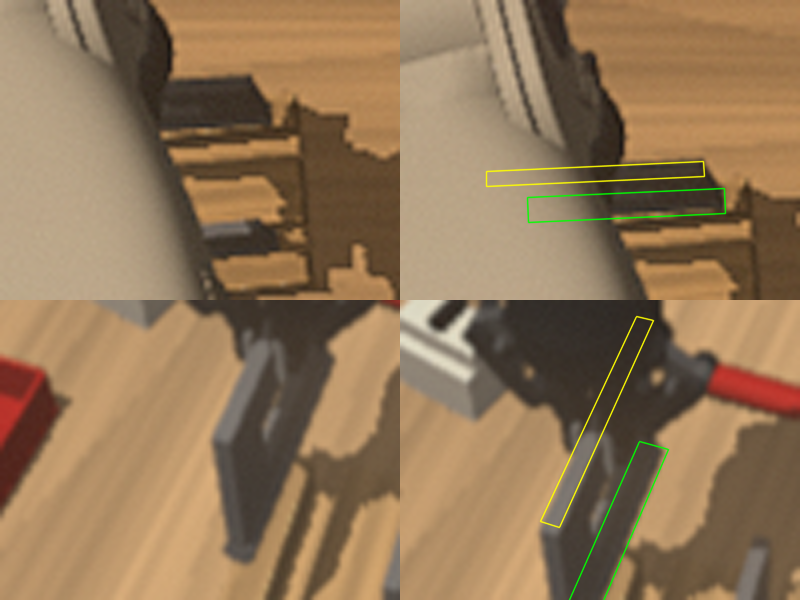

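Call:
{"api": "send_rows", "payload": {"motion": [{"dx":-30,"dy":-4,"dz":0,"ax":0,"ay":0,"az":0,"claw":1},{"dx":-68,"dy":-9,"dz":0,"ax":0,"ay":0,"az":0,"claw":1},{"dx":-107,"dy":-14.5,"dz":0,"ax":0,"ay":0,"az":0,"claw":1},{"dx":-146,"dy":-20,"dz":0,"ax":0,"ay":0,"az":0,"claw":1},{"dx":-185,"dy":-25,"dz":0,"ax":0,"ay":0,"az":0,"claw":1}]}}

```text
t: 10.12
ee_pos: [0.5368, 0.0555, 0.2488]
tcp_rot: [-3.139, -0.0, 1.623]
force: [0.1, -0.2, -3.1]
finger_gap: 0.0085
finger_force: 88.5
```

Call:
{"api": "send_rows", "payload": {"motion": [{"dx":-39,"dy":-5,"dz":0,"ax":0,"ay":0,"az":0,"claw":1},{"dx":-78,"dy":-10,"dz":0,"ax":0,"ay":0,"az":0,"claw":1},{"dx":-117,"dy":-16,"dz":0,"ax":0,"ay":0,"az":0,"claw":1},{"dx":-156,"dy":-21,"dz":0,"ax":0,"ay":0,"az":0,"claw":1},{"dx":-195,"dy":-26,"dz":0,"ax":0,"ay":0,"az":0,"claw":1}]}}

```text
t: 10.53
ee_pos: [0.521, -0.1408, 0.249]
tcp_rot: [-3.14, -0.001, 1.623]
force: [1.2, -0.4, -2.4]
finger_gap: 0.0085
finger_force: 88.5
```

Call:
{"api": "send_rows", "payload": {"motion": [{"dx":-39,"dy":-5,"dz":0,"ax":0,"ay":0,"az":0,"claw":1},{"dx":-78,"dy":-10,"dz":0,"ax":0,"ay":0,"az":1,"claw":1},{"dx":-115,"dy":-16,"dz":0,"ax":0,"ay":0,"az":2.9,"claw":1},{"dx":-145,"dy":-20,"dz":0,"ax":0,"ay":0,"az":2.9,"claw":1},{"dx":-151,"dy":-21,"dz":0,"ax":0,"ay":0,"az":2.9,"claw":1}]}}

```text
t: 10.95
ee_pos: [0.5078, -0.2954, 0.248]
tcp_rot: [-3.139, -0.0, 1.568]
force: [-0.5, 1.2, -2.4]
finger_gap: 0.0085
finger_force: 88.4
```

Call:
{"api": "send_rows", "payload": {"motion": [{"dx":0,"dy":0,"dz":0,"ax":0,"ay":0,"az":0,"claw":1},{"dx":0,"dy":0,"dz":0,"ax":0,"ay":0,"az":0,"claw":1}]}}

```text
t: 11.12
ee_pos: [0.5085, -0.2906, 0.2491]
tcp_rot: [-3.14, -0.002, 1.571]
force: [0.8, -0.2, -3.1]
finger_gap: 0.0091
finger_force: 88.4
```

Call:
{"api": "send_rows", "payload": {"motion": [{"dx":0,"dy":0,"dz":20,"ax":0,"ay":0,"az":0,"claw":1},{"dx":0,"dy":0,"dz":40,"ax":0,"ay":0,"az":0,"claw":1},{"dx":0,"dy":0,"dz":55,"ax":0,"ay":0,"az":0,"claw":1},{"dx":0,"dy":0,"dz":60,"ax":0,"ay":0,"az":0,"claw":1},{"dx":0,"dy":0,"dz":60,"ax":0,"ay":0,"az":0,"claw":1}]}}

```text
t: 11.53
ee_pos: [0.5086, -0.2891, 0.1892]
tcp_rot: [-3.14, -0.002, 1.574]
force: [-0.2, 0.0, -1.8]
finger_gap: 0.0084
finger_force: 88.3
```

```bash
python3 - <<'E'
from ov import *
o=arm.get_obs(); p=o['ee_pos']; print(np.round(p,4),np.round(o['tcp_rot'],3),np.round(o['force'],1),o['t'])
t=cam('top'); s=cam('side')
out=[]
for c,o in((t,(320,170)),(s,(260,90))):
    im=cv2.cvtColor(c['image'],cv2.COLOR_RGB2BGR)[o[1]:o[1]+75,o[0]:o[0]+65]
    im=cv2.convertScaleAbs(cv2.resize(im,None,fx=6,fy=6,interpolation=cv2.INTER_CUBIC),alpha=1.4)
    draw(im,c,T(p[:2],0,box(0,0,.01,.14,p[2]+.030)),np.array(o),6,(0,255,255))
    draw(im,c,T(p[:2],0,box(0,0,.018,.14,p[2]-.081)),np.array(o),6,(0,255,0))
    draw(im,c,T((.54,-.25),0,box(-.03,-.04,.022,.146,.075)),np.array(o),6,(0,0,255))
    out.append(im)
cv2.imwrite('pics/c6.png',np.hstack(out))
E
```

```text
[ 0.5086 -0.2891  0.1892] [-3.140e+00 -2.000e-03  1.574e+00] [-0.2  0.  -1.8] 11.5333
```

View pics/c6.png

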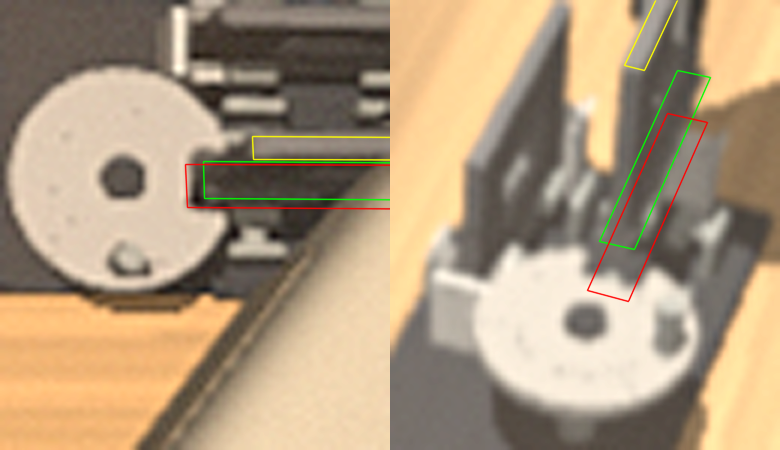

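Call:
{"api": "send_rows", "payload": {"motion": [{"dx":0,"dy":0,"dz":10,"ax":0,"ay":0,"az":0,"claw":1},{"dx":0,"dy":0,"dz":20,"ax":0,"ay":0,"az":0,"claw":1},{"dx":0,"dy":0,"dz":26,"ax":0,"ay":0,"az":0,"claw":1},{"dx":0,"dy":0,"dz":32,"ax":0,"ay":0,"az":0,"claw":1}]}}

```text
t: 11.97
ee_pos: [0.5086, -0.2909, 0.1573]
tcp_rot: [-3.141, -0.0, 1.572]
force: [-0.3, 0.4, -2.5]
finger_gap: 0.0085
finger_force: 88.4
```

Call:
{"api": "send_rows", "payload": {"motion": [{"dx":0,"dy":0,"dz":6,"ax":0,"ay":0,"az":0,"claw":1},{"dx":0,"dy":0,"dz":12,"ax":0,"ay":0,"az":0,"claw":1},{"dx":0,"dy":0,"dz":18,"ax":0,"ay":0,"az":0,"claw":1},{"dx":0,"dy":0,"dz":24,"ax":0,"ay":0,"az":0,"claw":1}]}}

```text
t: 12.3
ee_pos: [0.5086, -0.2911, 0.1337]
tcp_rot: [-3.141, 0.0, 1.572]
force: [-2.4, -0.5, -1.7]
finger_gap: 0.0086
finger_force: 88.5
```

Call:
{"api": "send_rows", "payload": {"motion": [{"dx":0,"dy":0,"dz":4,"ax":0,"ay":0,"az":0,"claw":1},{"dx":0,"dy":0,"dz":7,"ax":0,"ay":0,"az":0,"claw":1},{"dx":0,"dy":0,"dz":10,"ax":0,"ay":0,"az":0,"claw":1},{"dx":0,"dy":0,"dz":13,"ax":0,"ay":0,"az":0,"claw":1}]}}

```text
t: 12.63
ee_pos: [0.5091, -0.2912, 0.123]
tcp_rot: [3.14, 0.001, 1.572]
force: [-5.3, 3.6, 15.4]
finger_gap: 0.0088
finger_force: 91.2
```

Call:
{"api": "send_rows", "payload": {"motion": [{"dx":0,"dy":0,"dz":3,"ax":0,"ay":0,"az":0,"claw":1},{"dx":0,"dy":0,"dz":6,"ax":0,"ay":0,"az":0,"claw":1},{"dx":0,"dy":0,"dz":9,"ax":0,"ay":0,"az":0,"claw":1}]}}

```text
t: 12.88
ee_pos: [0.5086, -0.291, 0.1122]
tcp_rot: [-3.142, 0.0, 1.572]
force: [-1.0, -1.1, -9.6]
finger_gap: 0.0088
finger_force: 87.5
```

Call:
{"api": "send_rows", "payload": {"motion": [{"dx":0,"dy":0,"dz":3,"ax":0,"ay":0,"az":0,"claw":1},{"dx":0,"dy":0,"dz":6,"ax":0,"ay":0,"az":0,"claw":1},{"dx":0,"dy":0,"dz":8,"ax":0,"ay":0,"az":0,"claw":1},{"dx":0,"dy":0,"dz":8,"ax":0,"ay":0,"az":0,"claw":1}]}}

```text
t: 13.22
ee_pos: [0.5087, -0.2912, 0.1051]
tcp_rot: [3.141, 0.001, 1.572]
force: [-4.7, 0.8, 5.4]
finger_gap: 0.0087
finger_force: 90.8
```

Call:
{"api": "send_rows", "payload": {"motion": [{"dx":0,"dy":0,"dz":2,"ax":0,"ay":0,"az":0,"claw":1},{"dx":0,"dy":0,"dz":3,"ax":0,"ay":0,"az":0,"claw":1},{"dx":0,"dy":0,"dz":3,"ax":0,"ay":0,"az":0,"claw":1}]}}

```text
t: 13.47
ee_pos: [0.5091, -0.2913, 0.1051]
tcp_rot: [3.139, 0.003, 1.572]
force: [-9.9, 6.2, 30.8]
finger_gap: 0.0086
finger_force: 94.6
```

Call:
{"api": "send_rows", "payload": {"motion": [{"dx":0,"dy":0,"dz":-3,"ax":0,"ay":0,"az":0,"claw":1},{"dx":0,"dy":0,"dz":-3,"ax":0,"ay":0,"az":0,"claw":0.5},{"dx":0,"dy":0,"dz":-3,"ax":0,"ay":0,"az":0,"claw":0.2},{"dx":0,"dy":0,"dz":-3,"ax":0,"ay":0,"az":0,"claw":0.2},{"dx":0,"dy":0,"dz":-3,"ax":0,"ay":0,"az":0,"claw":0.2}]}}

```text
t: 13.88
ee_pos: [0.5092, -0.2912, 0.1042]
tcp_rot: [3.141, 0.0, 1.572]
force: [0.2, 0.5, -1.6]
finger_gap: 0.0342
finger_force: 0.0
```

Call:
{"api": "send_rows", "payload": {"motion": [{"dx":0,"dy":0,"dz":-15,"ax":0,"ay":0,"az":0,"claw":0.2},{"dx":0,"dy":0,"dz":-45,"ax":0,"ay":0,"az":0,"claw":0.2},{"dx":0,"dy":0,"dz":-85,"ax":0,"ay":0,"az":0,"claw":0.2},{"dx":0,"dy":-40,"dz":-110,"ax":0,"ay":0,"az":0,"claw":0.2},{"dx":0,"dy":-80,"dz":-120,"ax":0,"ay":0,"az":0,"claw":0.2}]}}

```text
t: 14.3
ee_pos: [0.435, -0.292, 0.2254]
tcp_rot: [3.138, 0.003, 1.574]
force: [-0.8, -0.6, 0.6]
finger_gap: 0.0344
finger_force: 0.0
```

```bash
python3 - <<'E'
from ov import *
o=arm.get_obs(); p=o['ee_pos']; print(np.round(p,4),np.round(o['force'],1),o['t'])
t=cam('top'); s=cam('side')
view([(t,(310,155),(155,165)),(s,(245,85),(190,220))],rackmodel((.54,-.25),0,0)[3:]+[T((.54,-.25),0,box(-.03,-.04,.01,.14,.135))],[],'end')
E
```

```text
[ 0.435  -0.292   0.2254] [-0.8 -0.6  0.6] 14.3
```

View pics/end.png

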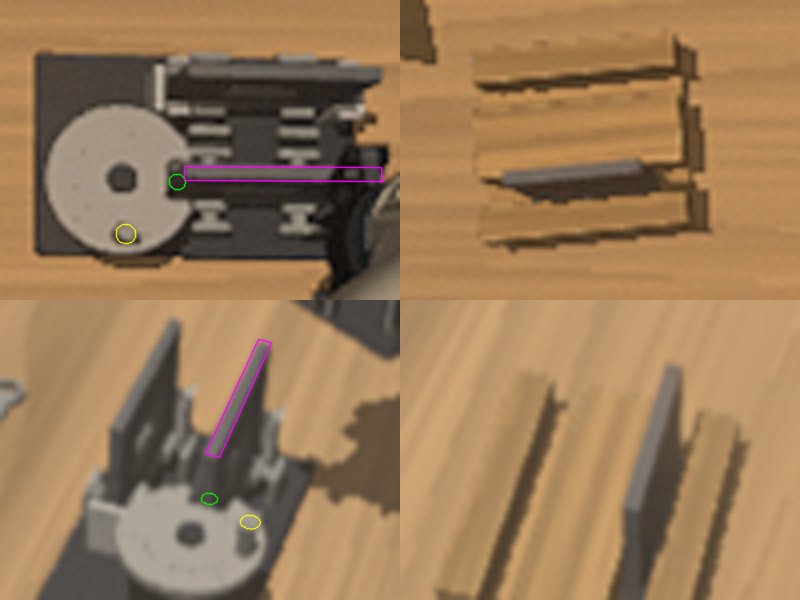

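The cover's top edge matches the home model (z = 0.135) in both views. The notch faces the slot and the blank has not moved.

```bash
python3 -c "
from rig import arm
print(arm.finish_job())"
```

```text
the job is handed in; nothing more can be done
None
```

The keeper notch now faces the free slot, and the longer cover is snapped past the rollers, resting on the slot floor and released; I handed the job in at about 14 s, and the shorter cover is still in the stand.

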